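# Set and lock the adjusting spindle of an analyser's lift stand

## Robot

A 6-joint arm with a two-finger parallel gripper is mounted at the origin on the work surface. World frame = base frame: x ahead of the robot, y to its left, z up, the work surface at z = 0. Lengths are in m, angles in degrees, forces in N, time in s.
With the tool pointing down it reaches from about 0.35 to 0.875 m from the base axis. Payload 4.2 kg.
Tool frame: the origin (TCP) lies midway between the tips of the shut fingers; the grasp point (between the pads) lies 19 mm behind it; z points along the fingers, y is the direction in which the jaws open and shut (so a half turn about z gives the same grasp; the last joint's range is limited). The gripper opens to 87 mm and grips with 3 to 60 N. Pads are 19 mm wide; open, the fingers measure 117 mm over their backs; the gripper's body (75 mm by 190 mm) begins 51 mm behind the grasp point.
Start: joints at [14.817, 22.042, 0.453, 0, -68.411, -14.817], TCP at [0.625, 0, 0.223] pointing down, gripper open.
Joint ranges: [-179.83, 179.83], [-69.29, 118.12], [-61.27, 80.66], [-181.25, 117.63], [-171.15, -9.14], [-177.46, 177.46]. Speed limits (degrees/s): [159.86, 159.86, 180, 180, 180, 180].

## Interface

Orientations are given as a 3x3 rotation matrix whose columns are the frame's x, y, z axes.
In Python, from station import sense, capture, finish_job gives the robot as it stands. The module is installed in compiled form; this text tells all that it offers.
- The arm moves only by the shell command python3 -m jog 'ROWS' [OPENING]. ROWS is JSON, a list of rows, each a list of 6 numbers: the shift along the tool's x, y, z in cm, then the turn, a rotation vector about the tool's x, y, z in degrees. In form: [[dx, dy, dz, wx, wy, wz], ...]. A call has exactly 5 rows; each row shifts and turns the commanded pose from where the row before left it, along the tool's axes as they then stand; what a row does not reach is not made up. A row lasts 1/12 s, in which the tool goes at most 41.7 mm and 7.16 degrees, less where a joint would pass 70% of its speed; a pose out of reach is approached as far as the arm can. A call is refused whole if a number of a shift passes 4.17 or a number of a turn 7.16, either way. A call with a gripper value outside its range is refused whole. OPENING is the finger opening in cm, from 0 to 8.7, set as the call begins (- or left out, the last holds). The fingers move at their own pace and stop on an object; the grip force is fixed at half the most. Time passes only in rows, so rows that do not move let the fingers close, or fill a call up. It gives the time, the measured TCP pose, the force and the opening at its end, in the units of the state.
- sense(): the state, without advancing time (a new reading comes with each control period).
- capture(name): name is "scene" or "side" or "wrist"; returns a dict with "frame" (400x640x3 uint8, red, green, blue), "fx", "fy", "cx", "cy" (pixels), "world_to_cam" (4x4, takes a point from world to camera coordinates). Camera axes: x right, y up, looking along -z (the intrinsics and any distortion apply to the point x, -y, -z); pixel columns grow to the right and rows downward; lengths in m; the calibration is good to about 2 mm. A picture is of the moment at which its call begins. There is no depth.
- finish_job(): hands the job in, once; it reports no verdict.
The state is a dict: "time_s": time; "joints": joint angles; "joint_velocities": joint speeds; "effort": joint torques, N m; "tcp_pos": TCP position; "ee_rot": TCP orientation; "wrist_force": force on the tool from outside, world axes, zero at the start; "moment": the same for the moment, N m; "gripper_width": opening from 0.0 (shut) to 1.0 (fully open).
Only numpy, scipy, OpenCV 4.12 (cv2) and the standard library are available. Lean on these libraries where they do the work, as an engineer would, in place of code of your own. Each camera call takes 0.05 s, during which the arm holds its last target.

## Task

On the lift stand, turn the spindle clockwise (seen from above) by its bar head until the bar is in line with the index rib on the base, with the jam nut still backed off. Then run the hex jam nut down the spindle (clockwise) and snug it firmly onto its spring washer, so that it stays locked, but not so hard that it drags the spindle out of line. Leave the things lying around where they are, and let go.

Things in the scene. Friction and masses are not known exactly. Their poses are not given: they have to be found in the camera images.
- stand: Fixed lift stand: grey base plate 220 x 110 mm, 14 mm thick, a low white cover (32 mm high) on its +x end, an upright steel boss 34 mm in diameter, 60 mm high. Origin on the bench under the boss axis, z up. The index rib (dark, 6 mm wide, 20 mm above the bench) runs along its x axis on both sides of the boss.
- boss_face (a point): Centre of the boss's top face, on the spindle axis, 60 mm above the bench, z up. On the face lies a fixed spring washer, 33 mm in diameter, 3 mm thick when free: the jam nut first touches it when its underside is 3 mm above this point.
- spindle: Upright threaded spindle, 25 mm in diameter, in the boss. Origin on its axis at the boss's top face. It ends in a bar head 32 mm long (x axis), 12 mm thick (y axis), 28 to 46 mm above the origin. Set when its x axis is parallel to the stand's x axis, either way round; it starts 0.5 to 1.1 rad short of that, to be turned clockwise seen from above.
- spindle_head (a point): Centre of the bar head, 37 mm above the boss face, axes as the spindle's. The spindle turns without rising or sinking. Friction holds it: it turns only above about 0.5 N m, and the jam nut turns along with it.
- jam_nut: Hex jam nut on the spindle below the bar head: 40 mm across flats, 46 mm across corners, 14 mm high. Origin at the centre of its underside, z up; two flats face its +y and -y, the others at 60 degree steps. Clockwise from above lowers it 1 mm per turn (0.16 mm per rad). It starts 1.6 to 4.2 rad of turning (0.25 to 0.67 mm) above the washer.
- nut_top (a point): Centre of the jam nut's top face, 14 mm above its underside. Running the nut down takes about 0.08 N m; on touching the washer it needs 0.2 N m, rising by 0.7 per rad; at about 0.5 N m it drags the spindle round. Tightened to 0.34 to 0.45 N m it is locked; let go, it springs back to at most 0.28 rad past touch. Feel the torque while turning on: positions are too coarse.
- screwdriver: Loose screwdriver, 170 mm long, lying on the bench; origin at the middle of its underside. Leave it alone.
- jar: Loose amber jar with a white cap, 48 mm in diameter, 60 mm high, origin at the centre of its underside. Leave it alone.
- collar: Loose aluminium collar, 52 mm outside, 28 mm inside, 16 mm high, origin at the centre of its underside. Leave it alone.
- dish: Loose steel dish, 72 mm in diameter, 22 mm high, origin at the centre of its underside. Leave it alone.
Mind the look-alikes: they are no part of the job. Leave any blue or orange look-alike of the stand alone.

How it is judged:
By the outcome, as a careful person would: the job done as asked, in the order asked, and still so for the second after the job is handed in, with the robot touching nothing.
It also fails if it takes over 72 s, if anything falls off the work surface, if the arm or the gripper's body presses on something with over 40 N, if the wrist force passes 120 N, or if a joint passes its speed limit or range.

## Working session

There is one attempt and no reset: what is moved stays moved. The work goes in short steps, Python scripts to look and compute and a shell command to move; the robot and the scene stay as the last step left them, time stands still between calls to the robot, and variables do not carry over. Pictures are saved under pics/ and viewed, and the job is handed in when it is done.

```bash
mkdir -p pics; ls
cat > h.py <<'E'
import numpy as np,cv2
from station import sense,capture
def cap(n,tag):
    c=capture(n); cv2.imwrite(f'pics/{tag}.png',c['frame'][:,:,::-1]); np.savez(f'pics/{tag}.npz',**{k:c[k] for k in c}); return c
def load(tag): return dict(np.load(f'pics/{tag}.npz',allow_pickle=True))
def ray(c,u,v):
    T=np.array(c['world_to_cam']);R=T[:3,:3];t=T[:3,3]
    d=np.array([(u-c['cx'])/c['fx'],-(v-c['cy'])/c['fy'],-1.]);o=-R.T@t
    return o,R.T@d
def onz(c,u,v,z):
    o,d=ray(c,u,v);return o+d*(z-o[2])/d[2]
def proj(c,p):
    T=np.array(c['world_to_cam']);q=T[:3,:3]@np.array(p)+T[:3,3]
    return c['cx']+c['fx']*q[0]/-q[2], c['cy']-c['fy']*q[1]/-q[2]
E
python3 - <<'E'
from h import *
for n in['scene','side','wrist']:
    c=cap(n,n+'0');print(n,c.keys(),c['fx'],c['fy'],c['cx'],c['cy'],np.round(c['world_to_cam'],3))
print(sense())
E
```

```text
pics
scene dict_keys(['frame', 'fx', 'fy', 'cx', 'cy', 'world_to_cam']) 407.6421949627846 407.6421949627846 322.8901742150735 193.831000040573 [[ 0.034  0.999  0.012 -0.03 ]
 [-0.771  0.019  0.637  0.309]
 [ 0.636 -0.03   0.771 -1.489]
 [ 0.     0.     0.     1.   ]]
side dict_keys(['frame', 'fx', 'fy', 'cx', 'cy', 'world_to_cam']) 406.82998302526914 406.82998302526914 321.61911874196386 194.69850195253576 [[ 0.961 -0.277  0.019 -0.474]
 [ 0.193  0.716  0.67  -0.146]
 [-0.199 -0.64   0.742 -1.149]
 [ 0.     0.     0.     1.   ]]
wrist dict_keys(['frame', 'fx', 'fy', 'cx', 'cy', 'world_to_cam']) 282.55324015951186 282.55324015951186 322.4869775619595 198.61011413543505 [[-1.    -0.001  0.002  0.625]
 [ 0.    -0.955 -0.296  0.037]
 [ 0.002 -0.296  0.955 -0.392]
 [ 0.     0.     0.     1.   ]]
{'time_s': 0.15, 'joints': array([ 1.48162556e+01,  2.20806743e+01,  3.99422158e-01, -1.82620085e-02,
       -6.84131685e+01, -1.48175529e+01]), 'joint_velocities': array([-0.01432495, -0.10824046,  0.25744654,  0.08180079,  0.02614337,
       -0.04040464]), 'effort': array([ 3.86667998e-04, -3.91052306e+01,  1.87588084e+01,  4.22235444e+00,
        1.23758311e-02, -1.38926293e-04]), 'tcp_pos': array([6.24553237e-01, 1.67665477e-06, 2.21727842e-01]), 'ee_rot': array([[-1.40038032e-04, -9.99998598e-01, -1.66892973e-03],
       [-9.99999981e-01,  1.40263343e-04, -1.34887030e-04],
       [ 1.35120931e-04,  1.66891081e-03, -9.99998598e-01]]), 'wrist_force': array([ 0.8358454 ,  0.31945356, -0.79650321]), 'moment': array([-0.0181982 , -0.04712385, -0.02004478]), 'gripper_width': 1.0008505977147448}
```

View pics/scene0.png

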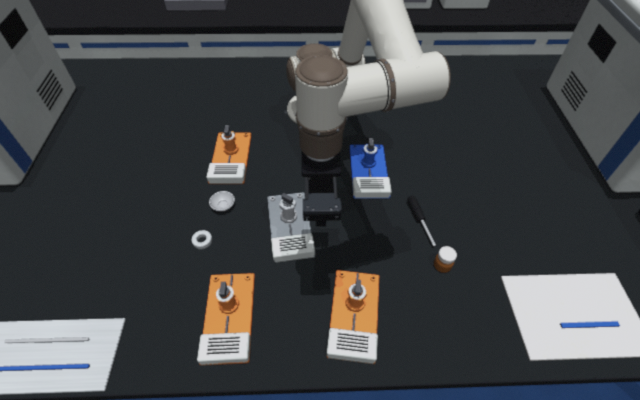

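View pics/side0.png

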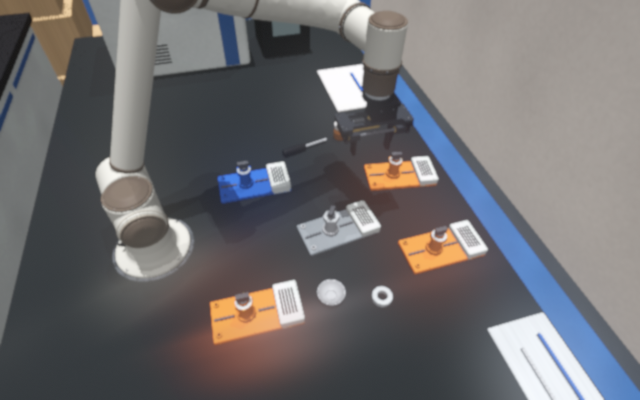

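View pics/wrist0.png

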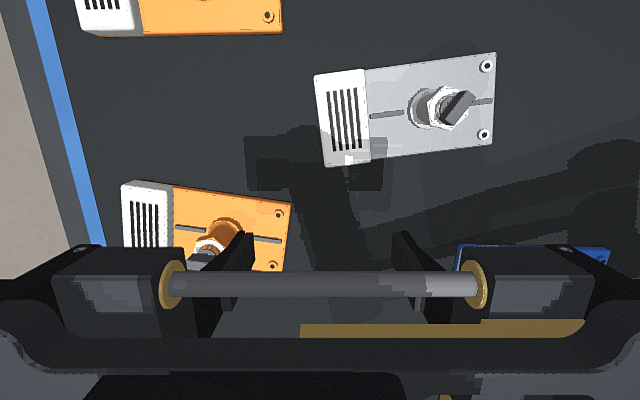

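Candidates for the stand: scene has the grey one at (288,215), orange ones at (229,155), (228,310) and (356,310), and a blue one at (370,170). The grey one matches the description. In the other views it is at side (331,220) and wrist (440,108). Next, a close crop to check that.

Run:
```python
from h import *
c=load('wrist0');f=c['frame'][40:180,300:510,::-1]
cv2.imwrite('pics/cw.png',cv2.resize(f,None,fx=3.8,fy=3.8,interpolation=cv2.INTER_CUBIC))
c=load('scene0');f=c['frame'][180:270,255:345,::-1]
a=cv2.resize(f,(590,590),interpolation=cv2.INTER_CUBIC)
cv2.imwrite('pics/cs.png',a)
```

```text
(no output)
```

View pics/cw.png

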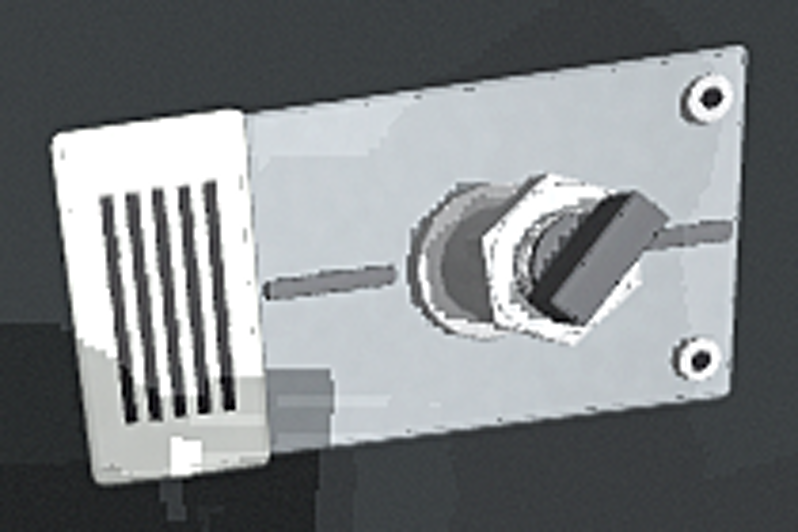

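View pics/cs.png

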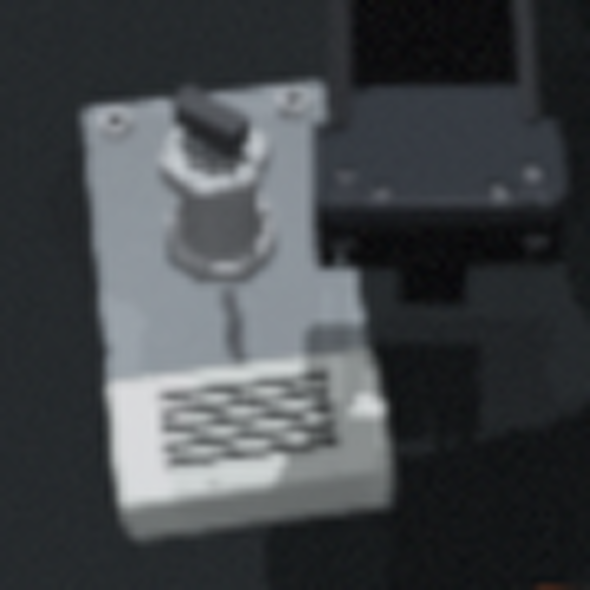

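The crop confirms a grey plate with a dark rib, a steel boss, a hex nut and a bar head oblique to the rib. Next I compute the axis, rib direction and bar direction.

Run:
```python
from h import *
c=load('wrist0')
P=lambda x,y,z: onz(c,300+x/3.8-.4,40+y/3.8-.4,z)
a=P(265,292,.02);b=P(732,230,.02);a2=P(395,272,.02);b2=P(662,241,.02)
ang=lambda v:np.degrees(np.arctan2(v[1],v[0]))
print('rib',a,b,'stand x',ang(a-b),ang(a2-b2),ang(a-a2),np.linalg.norm(a-b))
B=np.array([P(*q,.106) for q in[(550,298),(578,325),(670,215),(635,190)]]);print('bar c',B.mean(0),ang(B[3]-B[0]),ang(B[2]-B[1]),np.linalg.norm(B[3]-B[0]),np.linalg.norm(B[1]-B[0]))
for q in[(745,45),(733,402),(272,452),(246,110)]:print('plate',P(*q,.014))
print('camera',ray(c,0,0)[0])
s=load('scene0')
print('scene bar', [onz(s,255+x/6.556-.4,180+y/6.556-.4,.106) for x,y in[(180,88),(248,128)]])
```

```text
rib [ 0.56751026 -0.07419254  0.02      ] [ 0.41882455 -0.09338899  0.02      ] stand x 7.3566263213294425 6.434868471665798 8.510100071624901 0.14991979446612896
bar c [ 0.49735737 -0.08387784  0.106     ] -124.5936507224578 -126.01934473048823 0.03055645866978987 0.010206125343788541
plate [ 0.42108686 -0.1478879   0.014     ]
plate [ 0.4051371  -0.03820341  0.014     ]
plate [ 0.56146952 -0.02102204  0.014     ]
plate [ 0.57529672 -0.12921756  0.014     ]
camera [ 0.62615029 -0.08066643  0.38360553]
scene bar [array([ 0.48391511, -0.0974448 ,  0.106     ]), array([ 0.50567907, -0.06928341,  0.106     ])]
```

Stand x is at about 7.3° and the bar at about 54.5°, so about 47° clockwise is needed, which fits the 0.5–1.1 rad given. The axis is at about (0.497, -0.084). I'll move above it.

```bash
python3 -m jog '[[1.68,2.56,0,0,0,0],[1.68,2.56,0,0,0,0],[1.68,2.56,0,0,0,0],[1.68,2.56,0,0,0,0],[1.68,2.56,0,0,0,0]]' 8.7
python3 -m jog '[[0,0,0,0,0,7.1],[0,0,0,0,0,7.1],[0,0,0,0,0,7.1],[0,0,0,0,0,7.1],[0,0,0,0,0,7.1]]'
python3 -m jog '[[0,0,0,0,0,0],[0,0,0,0,0,0],[0,0,0,0,0,0],[0,0,0,0,0,0],[0,0,0,0,0,0]]'
python3 - <<'E'
from h import *
s=sense();print(s['joints'],s['tcp_pos'],s['ee_rot'],s['moment'],s['time_s'])
for n in['scene','side','wrist']:
    c=cap(n,n+'1')
c=load('wrist1');print(proj(c,s['tcp_pos']),proj(c,(0.497,-.084,.106)))
E
```

```text
time_s: 0.57
tcp_pos: [0.4954, -0.0846, 0.2221]
ee_rot: [[0.0, -1.0, -0.001], [-1.0, -0.0, -0.0], [0.0, 0.001, -1.0]]
wrist_force: [0.4, -0.1, 0.3]
gripper_width: 0.999
time_s: 0.98
tcp_pos: [0.4966, -0.084, 0.2224]
ee_rot: [[-0.586, -0.81, -0.0], [-0.81, 0.586, 0.0], [0.0, 0.0, -1.0]]
wrist_force: [0.0, -1.0, -0.3]
gripper_width: 0.999
time_s: 1.4
tcp_pos: [0.497, -0.084, 0.2225]
ee_rot: [[-0.58, -0.815, -0.0], [-0.815, 0.58, -0.0], [0.0, 0.0, -1.0]]
wrist_force: [0.5, -0.9, 0.6]
gripper_width: 1.001
[ 8.89523201e+00  1.02216375e+01 -1.61822936e+01 -9.51071854e-04
 -6.36019687e+01 -4.43259435e+01] [ 0.49697046 -0.08395962  0.22249687] [[-5.79724022e-01 -8.14812891e-01 -1.04031459e-04]
 [-8.14812896e-01  5.79724025e-01 -1.23254488e-06]
 [ 6.13138295e-05  8.40516383e-05 -9.99999995e-01]] [ 0.04214969 -0.02351362 -0.04401685] 1.4
(np.float64(323.1019921606747), np.float64(243.6349390481692)) (np.float64(322.8325483558446), np.float64(192.6489126985943))
```

View pics/wrist1.png

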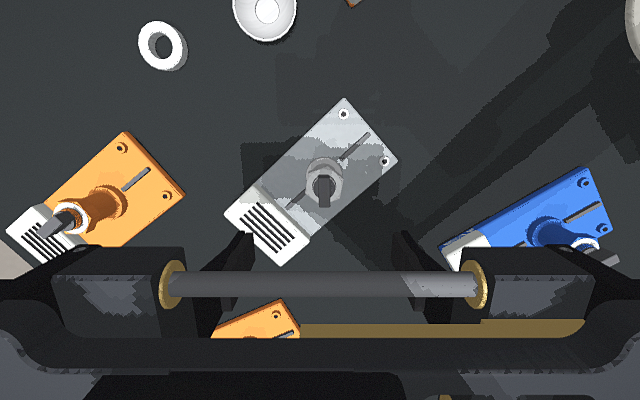

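Run:
```python
from h import *
c=load('wrist1');f=c['frame'][90:270,220:405,::-1]
cv2.imwrite('pics/cw1.png',cv2.resize(f[60:130,70:140],None,fx=8,fy=8,interpolation=cv2.INTER_CUBIC))
```

```text
(no output)
```

View pics/cw1.png

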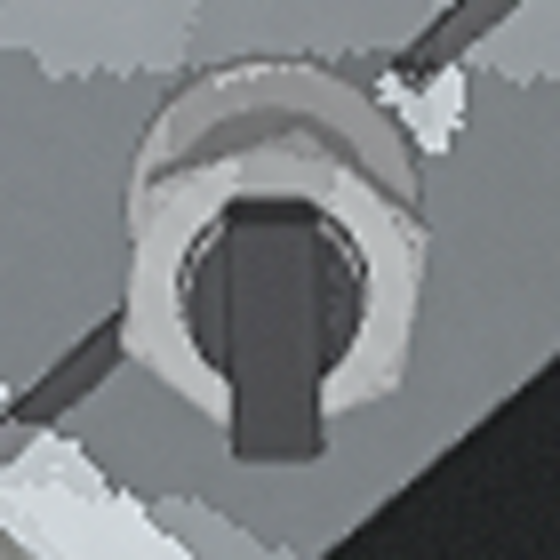

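Run:
```python
from h import *
c=load('wrist1');s=sense();R=s['ee_rot']
P=lambda x,y,z: onz(c,290+x/8-.44,150+y/8-.44,z)
ang=lambda v:np.degrees(np.arctan2(v[1],v[0]))
B=np.array([P(*q,.106) for q in[(228,222),(318,222),(322,458),(235,460)]]);print('bar c',B.mean(0),ang(B[0]-B[3]),ang(B[1]-B[2]))
print('offset in tool',R.T@(B.mean(0)-s['tcp_pos']))
N=np.array([P(*q,.0773) for q in[(125,340),(232,428),(398,385),(428,235),(140,265)]])
ax=B.mean(0);print('nut corners',[ (round(ang(n-ax),1),round(1e3*np.hypot(*(n-ax)[:2]),1)) for n in N])
print('tool x,y ang',ang(R[:,0]),ang(R[:,1]))
g=cv2.cvtColor(c['frame'],cv2.COLOR_RGB2GRAY)
# rib in rectified top-down map at z=.02
n=np.zeros((360,480),np.float32)
u=np.zeros_like(n);v=np.zeros_like(n)
for i in range(360):
  for j in range(480):
    u[i,j],v[i,j]=proj(c,(0.40+j*.0005,-.17+i*.0005,.02))
im=cv2.remap(c['frame'],u,v,cv2.INTER_LINEAR);cv2.imwrite('pics/rib1.png',im[:,:,::-1])
```

```text
bar c [ 0.4958188  -0.08353614  0.106     ] -124.01926099723353 -124.04069776371489
offset in tool [0.00034209 0.00119823 0.11653589]
nut corners [(np.float64(-15.0), np.float64(22.6)), (np.float64(38.4), np.float64(21.8)), (np.float64(105.0), np.float64(22.8)), (np.float64(163.6), np.float64(22.6)), (np.float64(-44.6), np.float64(19.1))]
tool x,y ang -125.4659899748537 144.5340100221457
```

View pics/rib1.png

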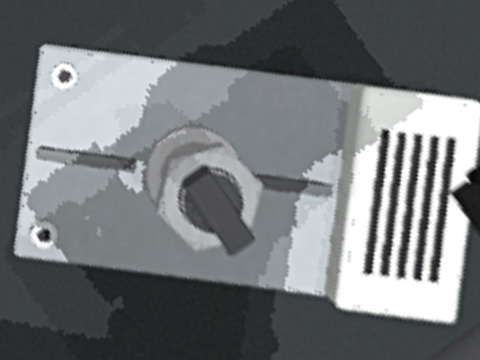

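The bar is at 56.0° and the rib at about 7.1°, so about 48.9° clockwise is needed. Nut flat normals are at about 14+60k°. The axis is 1.2 mm off in tool +y. Descending onto the bar head.

```bash
python3 -m jog '[[0.03,0.12,2.8,0,0,-1.4],[0,0,2.8,0,0,0],[0,0,2.8,0,0,0],[0,0,2.8,0,0,0],[0,0,2.8,0,0,0]]' 5
python3 -m jog '[[0,0,0,0,0,0],[0,0,0,0,0,0],[0,0,0,0,0,0],[0,0,0,0,0,0],[0,0,0,0,0,0]]'
python3 - <<'E'
from h import *
for n in['scene','side','wrist']: cap(n,n+'2')
s=sense();print(s['moment'],s['wrist_force'],s['joints'])
E
```

```text
time_s: 1.97
tcp_pos: [0.496, -0.0835, 0.0817]
ee_rot: [[-0.56, -0.828, 0.001], [-0.828, 0.56, 0.0], [-0.001, -0.001, -1.0]]
wrist_force: [0.5, 0.2, -0.5]
gripper_width: 0.701
time_s: 2.38
tcp_pos: [0.4971, -0.0834, 0.0844]
ee_rot: [[-0.56, -0.828, 0.004], [-0.828, 0.56, 0.0], [-0.003, -0.003, -1.0]]
wrist_force: [-0.7, -0.0, 0.8]
gripper_width: 0.574
[ 0.03076842 -0.0421367  -0.03848557] [ 0.18340952 -0.43816173  0.04836452] [ 8.96797696e+00  1.90770181e+01 -2.71151177e+01  5.64598107e-03
 -4.36806349e+01 -4.30652353e+01]
```

View pics/wrist2.png

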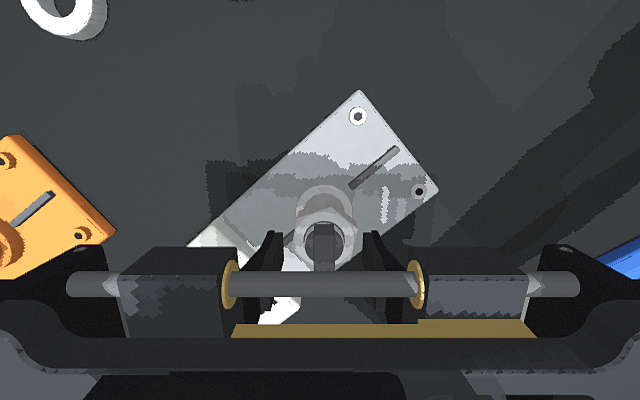

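View pics/side2.png

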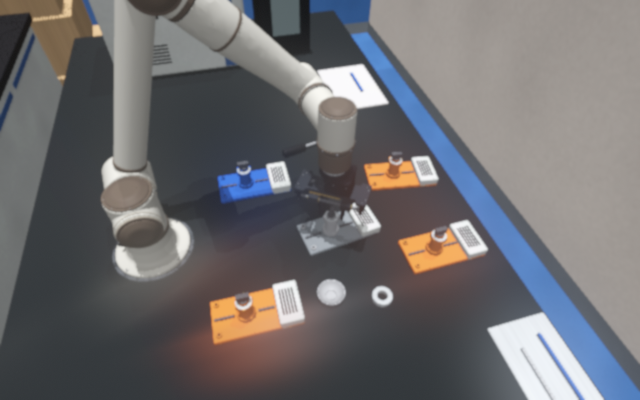

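```bash
python3 -m jog '[[0,0,0,0,0,0],[0,0,0,0,0,0],[0,0,0,0,0,0],[0,0,0,0,0,0],[0,0,0,0,0,0]]' 0
python3 -m jog '[[0,0,0,0,0,0],[0,0,0,0,0,0],[0,0,0,0,0,0],[0,0,0,0,0,0],[0,0,0,0,0,0]]'
python3 - <<'E'
from h import *
s=sense();print(s['moment'],s['wrist_force'],s['joints'],s['tcp_pos'])
E
```

```text
time_s: 2.95
tcp_pos: [0.4958, -0.0835, 0.0825]
ee_rot: [[-0.561, -0.828, -0.0], [-0.828, 0.561, -0.0], [0.0, 0.0, -1.0]]
wrist_force: [-1.2, 0.3, 0.1]
gripper_width: 0.283
time_s: 3.37
tcp_pos: [0.4957, -0.0835, 0.0825]
ee_rot: [[-0.561, -0.828, -0.0], [-0.828, 0.561, -0.0], [0.0, 0.0, -1.0]]
wrist_force: [0.3, 0.5, 0.3]
gripper_width: 0.138
[0.18365804 0.07028089 0.06614913] [0.32014712 0.47248229 0.25665201] [ 8.97210757e+00  1.91779302e+01 -2.71702197e+01 -1.77112183e-03
 -4.36676688e+01 -4.30622845e+01] [ 0.49572928 -0.08350441  0.082492  ]
```

Gripped at 12 mm, which is the bar thickness. Turning clockwise.

```bash
python3 -m jog '[[0,0,0,0,0,2],[0,0,0,0,0,3],[0,0,0,0,0,3],[0,0,0,0,0,3],[0,0,0,0,0,3]]'
python3 - <<'E'
from h import *
s=sense();print(s['moment'],s['joints'],np.degrees(np.arctan2(s['ee_rot'][1,0],s['ee_rot'][0,0])))
E
python3 -m jog '[[0,0,0,0,0,3],[0,0,0,0,0,3],[0,0,0,0,0,3],[0,0,0,0,0,3],[0,0,0,0,0,3]]'
python3 - <<'E'
from h import *
s=sense();print(s['moment'],s['joints'],np.degrees(np.arctan2(s['ee_rot'][1,0],s['ee_rot'][0,0])))
cap('wrist','wrist3')
E
```

```text
time_s: 3.78
tcp_pos: [0.4959, -0.0836, 0.0825]
ee_rot: [[-0.745, -0.668, -0.0], [-0.668, 0.745, -0.001], [0.0, -0.0, -1.0]]
wrist_force: [-0.4, 0.2, -0.9]
gripper_width: 0.139
[-0.14845458 -0.09395117  0.41046317] [ 8.97517108e+00  1.91873401e+01 -2.71747162e+01  5.03401823e-02
 -4.36458171e+01 -5.71296454e+01] -138.11805031104822
time_s: 4.2
tcp_pos: [0.4961, -0.0838, 0.0825]
ee_rot: [[-0.892, -0.452, 0.0], [-0.452, 0.892, -0.001], [0.0, -0.001, -1.0]]
wrist_force: [0.9, -1.8, -1.7]
gripper_width: 0.139
[-0.51590325 -0.28535417  0.51322978] [  8.96024173  19.19487065 -27.1703175    0.07887846 -43.62894634
 -72.13011278] -153.1127849746877
```

View pics/wrist3.png

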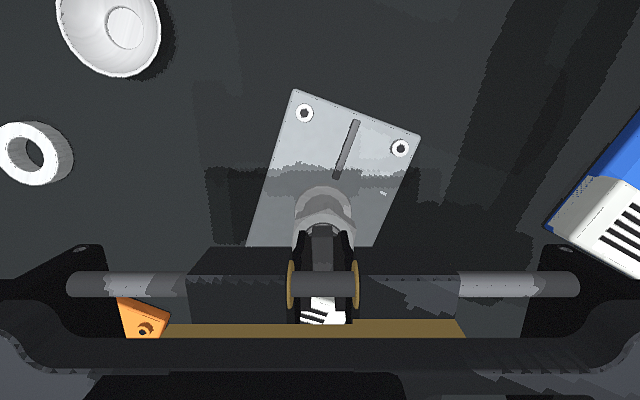

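```bash
python3 -m jog '[[0,0,0,0,0,4],[0,0,0,0,0,4],[0,0,0,0,0,4],[0,0,0,0,0,4],[0,0,0,0,0,2]]'
python3 -m jog '[[0,0,0,0,0,0],[0,0,0,0,0,0],[0,0,0,0,0,0],[0,0,0,0,0,0],[0,0,0,0,0,0]]'
cat >> h.py <<'E'
def rect(c,z,x0,y0,w,h,px,name=None):
    jj,ii=np.meshgrid(np.arange(w),np.arange(h)); 
    X=np.stack([x0+jj*px,y0+ii*px,0*jj+z],-1).reshape(-1,3)
    T=np.array(c['world_to_cam']);q=X@T[:3,:3].T+T[:3,3]
    u=(c['cx']+c['fx']*q[:,0]/-q[:,2]).reshape(h,w).astype(np.float32);v=(c['cy']-c['fy']*q[:,1]/-q[:,2]).reshape(h,w).astype(np.float32)
    im=cv2.remap(c['frame'],u,v,cv2.INTER_CUBIC)
    if name: cv2.imwrite(f'pics/{name}.png',im[:,:,::-1])
    return im
E
python3 - <<'E'
from h import *
s=sense();print(s['moment'],s['joints'],np.degrees(np.arctan2(s['ee_rot'][1,0],s['ee_rot'][0,0])))
c=cap('wrist','wrist4')
rect(c,.02,.39,-.17,700,500,.00025,'r4')
E
```

```text
time_s: 4.67
tcp_pos: [0.4962, -0.0841, 0.0825]
ee_rot: [[-0.988, -0.155, 0.0], [-0.155, 0.988, -0.001], [-0.0, -0.001, -1.0]]
wrist_force: [0.9, -3.1, -2.0]
gripper_width: 0.134
time_s: 5.08
tcp_pos: [0.4962, -0.0841, 0.0825]
ee_rot: [[-0.988, -0.157, 0.001], [-0.157, 0.988, -0.001], [-0.0, -0.001, -1.0]]
wrist_force: [1.2, -5.0, -3.3]
gripper_width: 0.137
[-1.46855209 -0.73480322  0.40899983] [ 8.92776485e+00  1.91981875e+01 -2.71656556e+01  8.40658585e-02
 -4.36117084e+01 -8.99400738e+01] -170.95144270214314
```

View pics/r4.png

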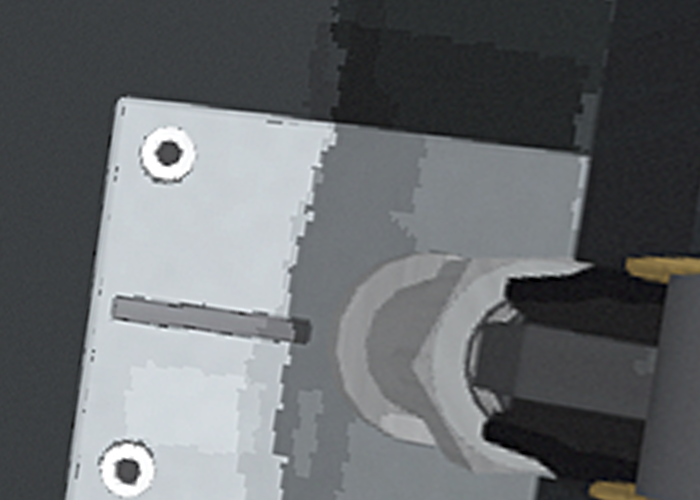

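View pics/wrist4.png

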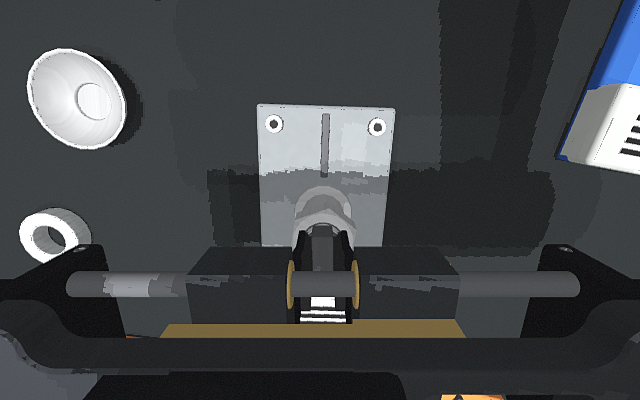

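```bash
python3 -m jog '[[0,0,0,0,0,1],[0,0,0,0,0,0.9],[0,0,0,0,0,0],[0,0,0,0,0,0],[0,0,0,0,0,0]]'
python3 - <<'E'
from h import *
s=sense();print(s['moment'],s['wrist_force'],np.degrees(np.arctan2(s['ee_rot'][1,0],s['ee_rot'][0,0])))
E
python3 -m jog '[[0,0,0,0,0,0],[0,0,0,0,0,0],[0,0,0,0,0,0],[0,0,0,0,0,0],[0,0,0,0,0,0]]' 5.5
python3 -m jog '[[0,0,-2,0,0,0],[0,0,-3.5,0,0,0],[0,0,-3.5,0,0,0],[0,0,-3,0,0,0],[0,0,-2,0,0,0]]'
python3 -m jog '[[0,0,0,0,0,0],[0,0,0,0,0,0],[0,0,0,0,0,0],[0,0,0,0,0,0],[0,0,0,0,0,0]]'
python3 - <<'E'
from h import *
s=sense();print(s['moment'],s['tcp_pos'],np.degrees(np.arctan2(s['ee_rot'][1,0],s['ee_rot'][0,0])))
c=cap('wrist','wrist5')
rect(c,.02,.39,-.17,700,500,.00025,'r5')
rect(c,.106,.47,-.11,520,520,.0001,'b5')
rect(c,.0775,.466,-.114,600,600,.0001,'n5')
E
```

```text
time_s: 5.55
tcp_pos: [0.4962, -0.0842, 0.0825]
ee_rot: [[-0.992, -0.125, 0.0], [-0.125, 0.992, -0.001], [-0.0, -0.001, -1.0]]
wrist_force: [2.1, -6.2, -2.5]
gripper_width: 0.132
[-1.57014923 -0.63064494  0.45167594] [ 2.13324233 -6.24862334 -2.54590667] -172.83307531189027
time_s: 5.97
tcp_pos: [0.4958, -0.0833, 0.0826]
ee_rot: [[-0.993, -0.122, 0.0], [-0.122, 0.993, 0.0], [-0.0, 0.0, -1.0]]
wrist_force: [0.1, -0.9, 0.1]
gripper_width: 0.429
time_s: 6.38
tcp_pos: [0.4969, -0.0834, 0.2261]
ee_rot: [[-0.992, -0.123, 0.005], [-0.123, 0.992, 0.0], [-0.005, -0.0, -1.0]]
wrist_force: [0.7, -0.3, -0.8]
gripper_width: 0.628
time_s: 6.8
tcp_pos: [0.4951, -0.0835, 0.2212]
ee_rot: [[-0.993, -0.122, -0.003], [-0.122, 0.993, -0.0], [0.003, 0.0, -1.0]]
wrist_force: [-0.1, 1.0, -0.9]
gripper_width: 0.634
[-0.02760681 -0.10385811 -0.04352609] [ 0.49513723 -0.08353305  0.22121226] -173.0033855971438
```

View pics/r5.png

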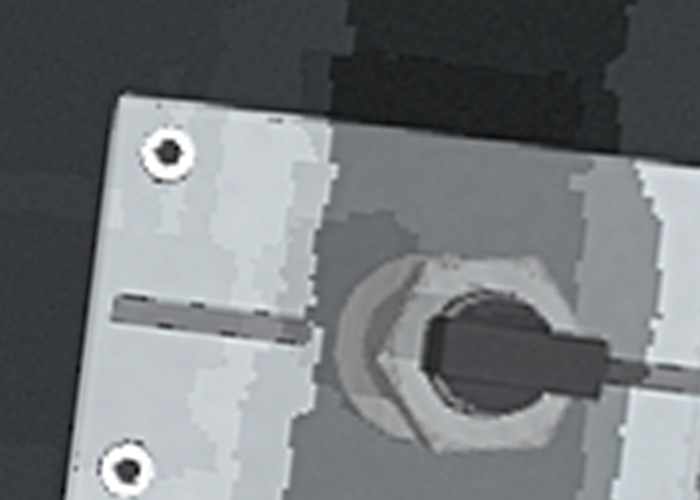

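View pics/b5.png

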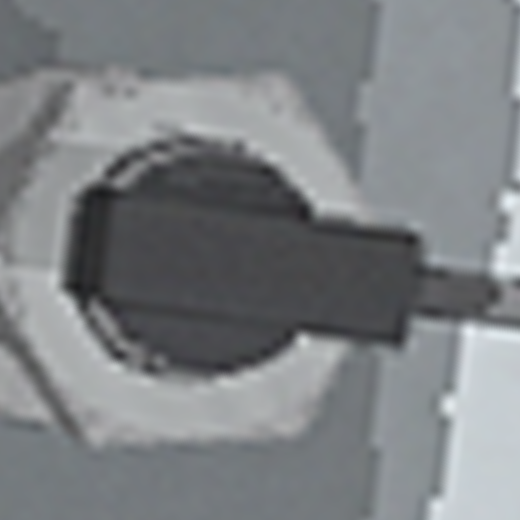

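View pics/n5.png

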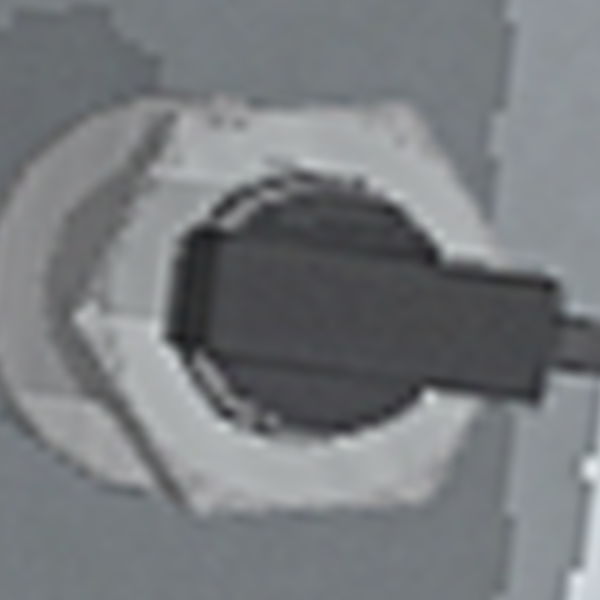

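The bar reads 7.3° and the rib 7.0–7.3°, so they are in line. Nut flat normals are at about 25+60k°. I'll wind the wrist back 228° so the nut can be run down in a single grasp.

```bash
python3 -m jog '[[0,0,0,0,0,-6.5],[0,0,0,0,0,-6.5],[0,0,0,0,0,-6.5],[0,0,0,0,0,-6.5],[0,0,0,0,0,-6.5]]' 6.5 | head -1
python3 -m jog '[[0,0,0,0,0,-6.5],[0,0,0,0,0,-6.5],[0,0,0,0,0,-6.5],[0,0,0,0,0,-6.5],[0,0,0,0,0,-6.5]]' | head -1
python3 -m jog '[[0,0,0,0,0,-6.5],[0,0,0,0,0,-6.5],[0,0,0,0,0,-6.5],[0,0,0,0,0,-6.5],[0,0,0,0,0,-6.5]]' | head -1
python3 -m jog '[[0,0,0,0,0,-6.5],[0,0,0,0,0,-6.5],[0,0,0,0,0,-6.5],[0,0,0,0,0,-6.5],[0,0,0,0,0,-6.5]]' | head -1
python3 -m jog '[[0,0,0,0,0,-6.5],[0,0,0,0,0,-6.5],[0,0,0,0,0,-6.5],[0,0,0,0,0,-6.5],[0,0,0,0,0,-6.5]]' | head -1
python3 -m jog '[[0,0,0,0,0,-6.5],[0,0,0,0,0,-6.5],[0,0,0,0,0,-6.5],[0,0,0,0,0,-6.5],[0,0,0,0,0,-6.5]]' | head -1
python3 -m jog '[[0,0,0,0,0,-6.5],[0,0,0,0,0,-6.5],[0,0,0,0,0,-6.5],[0,0,0,0,0,-6.5],[0,0,0,0,0,-6.5]]' 
python3 -m jog '[[0,0,0,0,0,0],[0,0,0,0,0,0],[0,0,0,0,0,0],[0,0,0,0,0,0],[0,0,0,0,0,0]]'
python3 - <<'E'
from h import *
s=sense();print(s['joints'],s['tcp_pos'],np.degrees(np.arctan2(s['ee_rot'][1],s['ee_rot'][0])))
c=cap('wrist','wrist6');cv2.imwrite('pics/w6.png',cv2.resize(c['frame'][100:260,220:430,::-1],None,fx=3.5,fy=3.5,interpolation=cv2.INTER_CUBIC))
rect(c,.106,.47,-.11,520,520,.0001,'b6')
rect(c,.0775,.466,-.114,600,600,.0001,'n6')
E
```

```text
time_s: 7.27
time_s: 7.68
time_s: 8.1
time_s: 8.52
time_s: 8.93
time_s: 9.35
time_s: 9.77
tcp_pos: [0.4956, -0.0835, 0.2218]
ee_rot: [[0.576, 0.817, -0.002], [0.817, -0.576, -0.0], [-0.001, -0.001, -1.0]]
wrist_force: [-0.8, -0.1, 0.3]
gripper_width: 0.747
time_s: 10.18
tcp_pos: [0.4958, -0.0835, 0.2225]
ee_rot: [[0.582, 0.813, -0.0], [0.813, -0.582, -0.0], [-0.0, -0.0, -1.0]]
wrist_force: [-0.3, 0.6, 0.3]
gripper_width: 0.746
[ 8.96987667e+00  1.01054896e+01 -1.63365368e+01  2.24558523e-04
 -6.35697753e+01  1.35468242e+02] [ 0.49581389 -0.08351755  0.22245073] [  54.43821974  -35.56178147 -170.05396529]
```

View pics/b6.png

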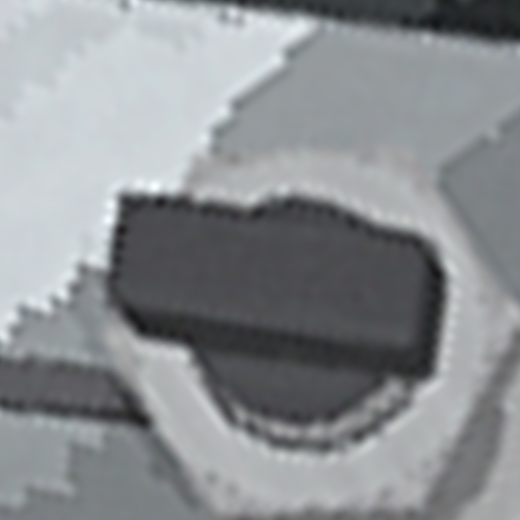

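View pics/n6.png

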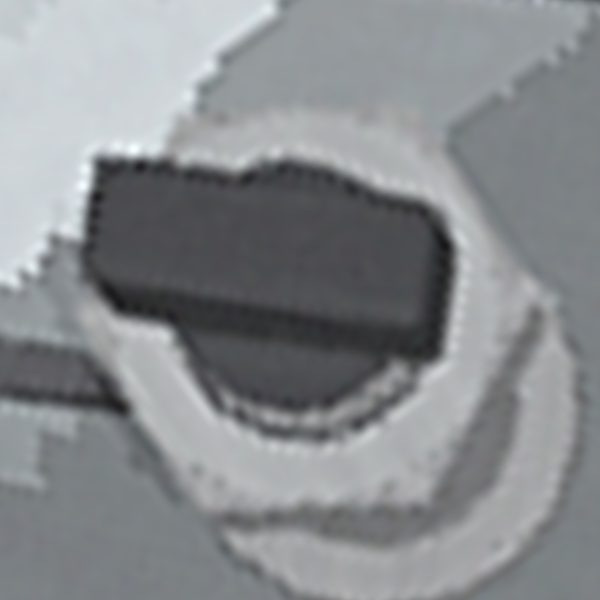

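View pics/wrist6.png

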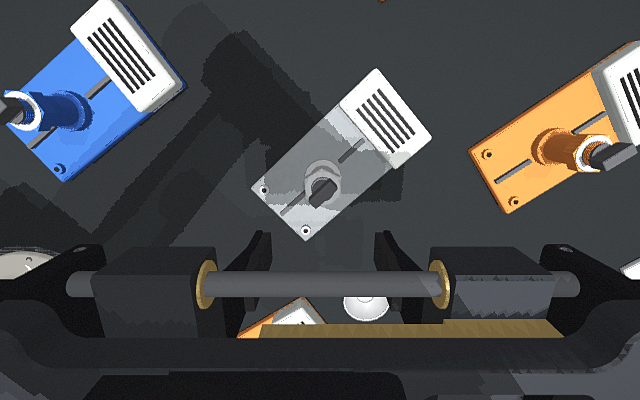

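From the two opposite wrist views the axis averages to about (0.496, -0.083), and the bar still reads 7.3°. Descending to the nut.

```bash
python3 -m jog '[[0,0,3.4,0,0,0],[0,0,3.4,0,0,0],[0,0,3.4,0,0,0],[0,0,3.4,0,0,0],[0,0,3.4,0,0,0]]'
python3 -m jog '[[0,0,0,0,0,0],[0,0,0,0,0,0],[0,0,0,0,0,0],[0,0,0,0,0,0],[0,0,0,0,0,0]]'
python3 - <<'E'
from h import *
c=cap('wrist','wrist7');cap('scene','scene7');s=sense();print(s['moment'])
E
```

```text
time_s: 10.65
tcp_pos: [0.496, -0.0835, 0.0515]
ee_rot: [[0.581, 0.814, 0.001], [0.814, -0.581, 0.0], [0.001, 0.001, -1.0]]
wrist_force: [0.3, 0.2, -0.9]
gripper_width: 0.748
time_s: 11.07
tcp_pos: [0.4974, -0.0833, 0.0548]
ee_rot: [[0.581, 0.814, 0.005], [0.814, -0.581, 0.001], [0.003, 0.004, -1.0]]
wrist_force: [-0.3, -0.4, 1.3]
gripper_width: 0.749
[-0.14436492 -0.03775852 -0.01720494]
```

View pics/wrist7.png

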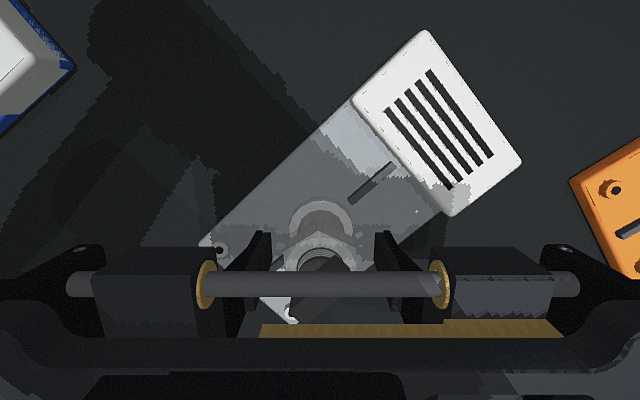

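The nut sits between the fingers, centred at about (321,258). Closing on its flats.

```bash
python3 -m jog '[[0,0,0,0,0,0],[0,0,0,0,0,0],[0,0,0,0,0,0],[0,0,0,0,0,0],[0,0,0,0,0,0]]' 3
python3 -m jog '[[0,0,0,0,0,0],[0,0,0,0,0,0],[0,0,0,0,0,0],[0,0,0,0,0,0],[0,0,0,0,0,0]]'
python3 - <<'E'
from h import *
s=sense();print(s['moment'],s['wrist_force'],s['tcp_pos'],s['gripper_width']*87)
E
```

```text
time_s: 11.58
tcp_pos: [0.4957, -0.0835, 0.0525]
ee_rot: [[0.581, 0.814, -0.0], [0.814, -0.581, -0.0], [-0.0, -0.0, -1.0]]
wrist_force: [-1.2, 0.8, 1.3]
gripper_width: 0.457
time_s: 12.0
tcp_pos: [0.4958, -0.0835, 0.0525]
ee_rot: [[0.581, 0.814, -0.0], [0.814, -0.581, -0.0], [-0.0, -0.0, -1.0]]
wrist_force: [0.1, 0.9, 0.7]
gripper_width: 0.46
[0.04375421 0.11361127 0.12060986] [0.08385713 0.90077319 0.65437878] [ 0.49576164 -0.08350772  0.05254562] 40.01376670384993
```

```bash
cat > m.py <<'E'
from h import *
s=sense();print('Mz',s['moment'][2].round(3),'F',s['wrist_force'].round(1),'j6',s['joints'][5].round(1),'w',round(s['gripper_width']*87,2),'t',s['time_s'])
E
python3 -m jog '[[0,0,0,0,0,4],[0,0,0,0,0,4],[0,0,0,0,0,4],[0,0,0.01,0,0,4],[0,0,0,0,0,4]]' >/dev/null; python3 m.py
python3 -m jog '[[0,0,0,0,0,4],[0,0,0,0,0,4],[0,0,0,0,0,4],[0,0,0,0,0,4],[0,0,0,0,0,4]]' >/dev/null; python3 m.py
python3 -m jog '[[0,0,0,0,0,4],[0,0,0,0,0,4],[0,0,0,0,0,4],[0,0,0.01,0,0,4],[0,0,0,0,0,4]]' >/dev/null; python3 m.py
python3 -m jog '[[0,0,0,0,0,4],[0,0,0,0,0,4],[0,0,0,0,0,4],[0,0,0,0,0,4],[0,0,0,0,0,4]]' >/dev/null; python3 m.py
```

```text
Mz 0.067 F [ 0.2 -1.3  0.4] j6 115.3 w 40.31 t 12.4167
Mz 0.025 F [ 1.4 -3.4 -0.5] j6 95.3 w 39.81 t 12.8333
Mz 0.146 F [ 0.9 -4.1 -1.3] j6 75.3 w 39.83 t 13.25
Mz 0.052 F [ 1.5 -6.8 -0.8] j6 55.3 w 39.65 t 13.6667
```

```bash
cat > m.py <<'E'
from h import *
s=sense();print('Mz',s['moment'][2].round(3),'eff6',s['effort'][5].round(3),'F',s['wrist_force'].round(1),'j6',s['joints'][5].round(2),'w',round(s['gripper_width']*87,2),'tcp',s['tcp_pos'].round(4),'t',s['time_s'])
E
python3 m.py
python3 -m jog '[[0.04,0.06,0,0,0,3],[0,0,0,0,0,3],[0,0,0,0,0,3],[0,0,0,0,0,3],[0,0,0,0,0,3]]' >/dev/null; python3 m.py
python3 -m jog '[[0,0,0.01,0,0,3],[0,0,0,0,0,3],[0,0,0,0,0,3],[0,0,0,0,0,3],[0,0,0,0,0,3]]' >/dev/null; python3 m.py
python3 - <<'E'
from h import *
for i in range(6):
    c=capture('wrist');s=sense();print(s['moment'][2].round(3),s['effort'][5].round(3))
E
```

```text
Mz 0.052 eff6 0.462 F [ 1.5 -6.8 -0.8] j6 55.34 w 39.65 tcp [ 0.4961 -0.0847  0.0524] t 13.6667
Mz 0.093 eff6 0.328 F [-0.2 -4.1 -0.2] j6 40.47 w 39.69 tcp [ 0.496  -0.085   0.0523] t 14.0833
Mz 0.092 eff6 0.328 F [ 0.  -4.8 -0. ] j6 25.48 w 39.94 tcp [ 0.4958 -0.0852  0.0522] t 14.5
0.042 -0.165
-0.018 -0.19
-0.045 0.007
-0.088 0.055
-0.042 0.062
-0.052 0.062
```

Lateral forces during both grasps say the axis is really about (0.4951, -0.0843), about 1 mm from my grip. I'll open briefly, re-centre and grip again to get clean torque readings.

```bash
python3 -m jog '[[0,0,0,0,0,0],[0,0,0,0,0,0],[0,0,0,0,0,0],[0,0,0,0,0,0],[0,0,0,0,0,0]]' 4.8
python3 - <<'E'
from h import *
m=[]
for i in range(4):
    capture('wrist');s=sense();m.append(s['moment'][2])
s=sense();print(np.round(m,3),s['wrist_force'],s['tcp_pos'])
d=np.array([.4951,-.0843,s['tcp_pos'][2]])-s['tcp_pos'];print('cm in tool',100*s['ee_rot'].T@d)
E
```

```text
time_s: 15.22
tcp_pos: [0.4961, -0.084, 0.0523]
ee_rot: [[0.567, -0.824, 0.0], [-0.824, -0.567, 0.0], [0.0, -0.0, -1.0]]
wrist_force: [-0.8, 0.3, -0.9]
gripper_width: 0.553
[-0.009 -0.007 -0.005 -0.035] [-0.02336691 -0.51398599 -0.59983353] [ 0.49596742 -0.08413015  0.05225793]
cm in tool [-3.51513116e-02  8.10992619e-02 -7.42571377e-06]
```

```bash
python3 -m jog '[[-0.04,0.08,0,0,0,0],[0,0,0,0,0,0],[0,0,0,0,0,0],[0,0,0,0,0,0],[0,0,0,0,0,0]]' 3.5
python3 -m jog '[[0,0,0,0,0,0],[0,0,0,0,0,0],[0,0,0,0,0,0],[0,0,0,0,0,0],[0,0,0,0,0,0]]' >/dev/null
python3 m.py
python3 -m jog '[[0,0,0,0,0,2],[0,0,0,0,0,2],[0,0,0,0,0,2],[0,0,0,0,0,2],[0,0,0,0,0,2]]' >/dev/null; python3 m.py
python3 -m jog '[[0,0,0,0,0,2],[0,0,0,0,0,2],[0,0,0,0,0,2],[0,0,0.01,0,0,2],[0,0,0,0,0,2]]' >/dev/null; python3 m.py
```

```text
time_s: 15.83
tcp_pos: [0.4949, -0.0843, 0.0522]
ee_rot: [[0.567, -0.824, -0.0], [-0.824, -0.567, 0.0], [-0.0, 0.0, -1.0]]
wrist_force: [-0.3, 0.1, 0.2]
gripper_width: 0.458
Mz 0.088 eff6 -0.068 F [-0.5  0.3  0.5] j6 25.62 w 39.94 tcp [ 0.495  -0.0843  0.0522] t 16.25
Mz 0.085 eff6 0.194 F [ 0.   0.  -0.2] j6 15.52 w 39.94 tcp [ 0.495  -0.0843  0.0522] t 16.6667
Mz 0.107 eff6 0.194 F [-0.2  2.1  0.4] j6 5.52 w 39.78 tcp [ 0.495  -0.0843  0.0522] t 17.0833
```

```bash
J(){ python3 m.py; }
python3 -m jog '[[0,0,0,0,0,2],[0,0,0,0,0,2],[0,0,0,0,0,2],[0,0,0,0,0,2],[0,0,0,0,0,2]]' >/dev/null; J
python3 -m jog '[[0,0,0,0,0,2],[0,0,0,0,0,2],[0,0,0,0,0,2],[0,0,0,0,0,2],[0,0,0,0,0,2]]' >/dev/null; J
```

```text
Mz 0.089 eff6 0.194 F [-0.7  1.2  0.6] j6 -4.48 w 39.66 tcp [ 0.4951 -0.0843  0.0522] t 17.5
Mz 0.029 eff6 0.194 F [ 0.   1.2 -1. ] j6 -14.48 w 40.04 tcp [ 0.4951 -0.0843  0.0522] t 17.9167
```

```bash
J(){ python3 m.py; }
python3 -m jog '[[0,0,0,0,0,2],[0,0,0,0,0,2],[0,0,0.01,0,0,2],[0,0,0,0,0,2],[0,0,0,0,0,2]]' >/dev/null; J
python3 -m jog '[[0,0,0,0,0,2],[0,0,0,0,0,2],[0,0,0,0,0,2],[0,0,0,0,0,2],[0,0,0,0,0,2]]' >/dev/null; J
```

```text
Mz 0.099 eff6 0.194 F [-0.4  1.1 -0.6] j6 -24.48 w 39.89 tcp [ 0.4951 -0.0843  0.0521] t 18.3333
Mz 0.1 eff6 0.194 F [-0.3  1.1  0.2] j6 -34.48 w 39.81 tcp [ 0.4952 -0.0843  0.0521] t 18.75
```

```bash
python3 -m jog '[[0,0,0,0,0,2],[0,0,0,0,0,2],[0,0,0,0,0,2],[0,0,0,0,0,2],[0,0,0,0,0,2]]' >/dev/null; python3 m.py
```

```text
Mz 0.133 eff6 0.194 F [ 0.9  1.  -0.7] j6 -44.48 w 39.88 tcp [ 0.4952 -0.0843  0.052 ] t 19.1667
```

```bash
python3 -m jog '[[0,0,0,0,0,2],[0,0,0,0,0,2],[0,0,0.01,0,0,2],[0,0,0,0,0,2],[0,0,0,0,0,2]]' >/dev/null; python3 m.py
```

```text
Mz 0.12 eff6 0.195 F [-0.5  2.  -0.7] j6 -54.48 w 39.54 tcp [ 0.4953 -0.0843  0.052 ] t 19.5833
```

```bash
python3 -m jog '[[0,0,0,0,0,1],[0,0,0,0,0,1],[0,0,0,0,0,1],[0,0,0,0,0,1],[0,0,0,0,0,1]]' >/dev/null; python3 m.py
```

```text
Mz 0.016 eff6 0.06 F [ 0.4  1.1 -0.6] j6 -59.47 w 39.78 tcp [ 0.4953 -0.0843  0.052 ] t 20.0
```

```bash
python3 -m jog '[[0,0,0,0,0,1],[0,0,0,0,0,1],[0,0,0,0,0,1],[0,0,0,0,0,1],[0,0,0,0,0,1]]' >/dev/null; python3 m.py
```

```text
Mz 0.084 eff6 0.058 F [ 0.8  1.  -1.3] j6 -64.48 w 39.65 tcp [ 0.4952 -0.0843  0.052 ] t 20.4167
```

```bash
python3 -m jog '[[0,0,0,0,0,1],[0,0,0,0,0,1],[0,0,0,0,0,1],[0,0,0,0,0,1],[0,0,0,0,0,1]]' >/dev/null; python3 m.py
python3 -m jog '[[0,0,0,0,0,1],[0,0,0,0,0,1],[0,0,0,0,0,1],[0,0,0,0,0,1],[0,0,0,0,0,1]]' >/dev/null; python3 m.py
```

```text
Mz 0.077 eff6 0.057 F [ 1.7  0.9 -0.3] j6 -69.49 w 39.73 tcp [ 0.4952 -0.0844  0.052 ] t 20.8333
Mz 0.236 eff6 -0.107 F [ 1.   1.4 -1.4] j6 -74.47 w 39.95 tcp [ 0.4952 -0.0844  0.052 ] t 21.25
```

```bash
python3 -m jog '[[0,0,0.01,0,0,1],[0,0,0,0,0,1],[0,0,0,0,0,1],[0,0,0,0,0,1],[0,0,0,0,0,1]]' >/dev/null; python3 m.py
python3 -m jog '[[0,0,0,0,0,1],[0,0,0,0,0,1],[0,0,0,0,0,1],[0,0,0,0,0,1],[0,0,0,0,0,1]]' >/dev/null; python3 m.py
```

```text
Mz 0.343 eff6 -0.166 F [ 1.5  1.1 -0.3] j6 -79.48 w 39.99 tcp [ 0.4953 -0.0844  0.052 ] t 21.6667
Mz 0.361 eff6 -0.224 F [ 1.8  0.5 -0.3] j6 -84.48 w 39.64 tcp [ 0.4952 -0.0844  0.0519] t 22.0833
```

Touch was felt at j6 ≈ -71°. Torque has risen 0.24 → 0.30 → 0.36 N m. Another 3° should give about 0.395.

```bash
python3 -m jog '[[0,0,0,0,0,0.6],[0,0,0,0,0,0.6],[0,0,0,0,0,0.6],[0,0,0,0,0,0.6],[0,0,0,0,0,0.6]]' >/dev/null; python3 m.py
python3 - <<'E'
from h import *
for i in range(5):
    capture('wrist');s=sense();print(s['moment'][2].round(3),s['effort'][5].round(3),s['joints'][5].round(2))
E
```

```text
Mz 0.405 eff6 -0.313 F [ 2.9  0.9 -0.1] j6 -87.44 w 39.78 tcp [ 0.4952 -0.0844  0.0519] t 22.5
0.363 -0.411 -87.46
0.424 -0.417 -87.41
0.323 -0.379 -87.39
0.371 -0.367 -87.39
0.379 -0.365 -87.38
```

Peak is about 0.39–0.40 N m by both effort and moment. Letting go, then rising to check.

```bash
python3 -m jog '[[0,0,0,0,0,0],[0,0,0,0,0,0],[0,0,0,0,0,0],[0,0,0,0,0,0],[0,0,0,0,0,0]]' 6.5 
python3 -m jog '[[0,0,0,0,0,0],[0,0,0,0,0,0],[0,0,0,0,0,0],[0,0,0,0,0,0],[0,0,0,0,0,0]]' >/dev/null; python3 m.py
python3 -m jog '[[0,0,-2,0,0,0],[0,0,-4,0,0,0],[0,0,-4,0,0,0],[0,0,-4,0,0,0],[0,0,-3,0,0,0]]'
python3 -m jog '[[0,0,0,0,0,0],[0,0,0,0,0,0],[0,0,0,0,0,0],[0,0,0,0,0,0],[0,0,0,0,0,0]]' >/dev/null
python3 -m jog '[[0,0,0,0,0,0],[0,0,0,0,0,0],[0,0,0,0,0,0],[0,0,0,0,0,0],[0,0,0,0,0,0]]' >/dev/null; python3 m.py
python3 - <<'E'
from h import *
c=cap('wrist','wrist8');cap('scene','scene8')
rect(c,.02,.40,-.17,700,500,.00025,'r8')
rect(c,.106,.47,-.11,520,520,.0001,'b8')
E
```

```text
time_s: 23.17
tcp_pos: [0.4943, -0.0845, 0.0516]
ee_rot: [[-0.98, -0.199, -0.001], [-0.199, 0.98, -0.0], [0.001, 0.0, -1.0]]
wrist_force: [-0.2, -0.3, -1.3]
gripper_width: 0.714
Mz -0.037 eff6 -0.0 F [-0.8 -0.1  0. ] j6 -87.39 w 64.96 tcp [ 0.495  -0.0843  0.0518] t 23.5833
time_s: 24.0
tcp_pos: [0.4957, -0.0845, 0.2256]
ee_rot: [[-0.98, -0.2, 0.004], [-0.2, 0.98, -0.0], [-0.004, -0.001, -1.0]]
wrist_force: [0.7, 0.7, 0.4]
gripper_width: 0.745
Mz 0.059 eff6 -0.0 F [-0.   0.2  0.4] j6 -87.38 w 64.74 tcp [ 0.495  -0.0844  0.2217] t 24.8333
```

View pics/r8.png

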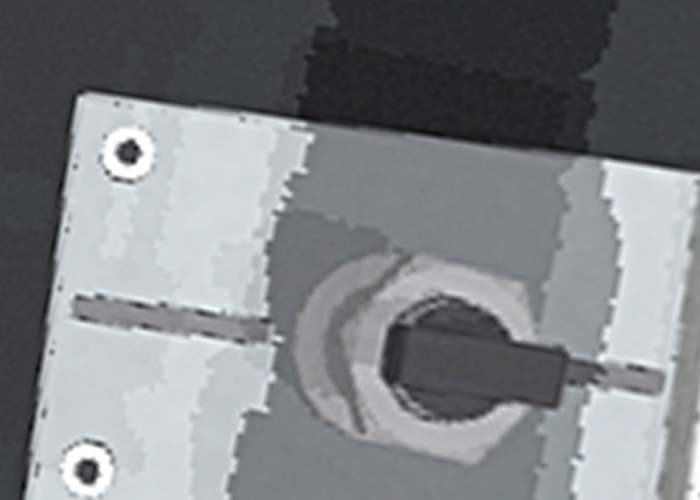

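View pics/b8.png

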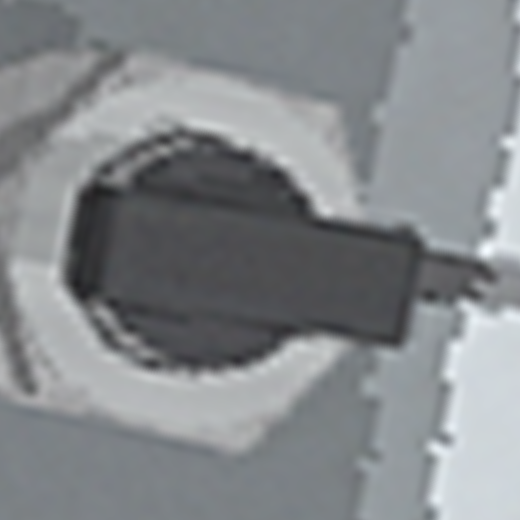

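View pics/scene8.png

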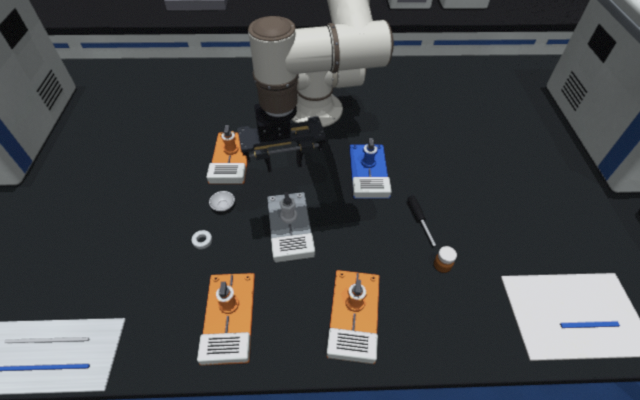

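The bar is still in line with the rib to within about 0.5°. In the scene view the loose things are where they were (dish (222,202), collar (202,239), screwdriver (421,220), jar (445,258)). The gripper is clear of the stand, so I'm handing in.

```bash
python3 -c "
from station import finish_job;print(finish_job())"
```

```text
the job is handed in; nothing more can be done
None
```

The job is done and handed in after about 25 s of robot time. No verdict is reported.

- **Spindle:** I turned it about 49° clockwise by its bar head. With the nut still backed off, the bar read 7.3° and the rib 7.0–7.3°. After tightening, the bar read about 7.6–7.9° by eye and the rib about 7.1°. The gap of up to about 0.8° is close to my reading error.
- **Jam nut:** I ran it down about 206° (3.6 rad) until the torque jumped as it touched the washer. I then turned it about 16° further, to about 0.39–0.40 N m. The wrist moment (noisy, about ±0.05 N m) and the joint-6 effort agreed on that.
- **Mid-way correction:** My first grip on the nut was about 1 mm off the axis and the side force grew to about 7 N. I opened, re-centred and gripped again, after which it stayed below about 3 N.
- **Last checks:** The gripper is open and about 11 cm above the bar, with no contact force. The loose things are where they were in the scene view. I could not measure the nut's spring-back directly.

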